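# Dial open the gauge safe

## Task

Unlock and open the gauge safe on the bench. Turn its dial left (counter-clockwise seen from above) to mark 11, then back right (clockwise) to mark 1 and on slowly: the last number has drifted with wear to somewhere between 1 and 3, so feel for the place where the spring bolt drops in and the dial stops, and do not force it further. Then slide the cover fully open by its grip, let go, and leave everything else on the safe and bench where it is.

Things in the scene. Friction and masses are not known exactly. Their poses are not given: they have to be found in the camera images.
- safe: Fixed grey steel gauge safe, 260 (x) x 300 (y) x 100 mm high. Origin: centre of its underside; x points away from its front edge, y to its left, z up. Its flat deck is 100 mm above the bench. On the deck: at the right a round dial housing, at the left a sliding steel cover over a well with gauge blocks, between them a small steel bolt running along y.
- dial_axis (a point): Centre of the top face of the round aluminium dial housing (100 mm diameter, 18 mm high; top 118 mm above the bench), at (0, -75) mm in the safe's frame. The dial turns about the vertical through it. Twelve dark marks, 30 degrees apart, ring its edge like a clock face, counted clockwise seen from above from mark 0, the long thick one on the safe's +x side.
- dial_grip (a point): Pinch point on the dial's axis, 28 mm above the housing's top; turns with the dial, its x axis along the pointer. The dial is a dark disc, 74 mm diameter, 6.5 mm thick, with an upright black bar 50 x 14 mm, top 40.5 mm above the housing. Pinch the bar from above across its 14 mm, fingertips at least 8 mm above the housing. White lines on bar top and disc edge mark the pointer end.
- dial (a joint): Dial angle in rad: 0 with the pointer at mark 0 (safe's +x), growing as it turns left (counter-clockwise from above): mark 11 is +0.524, mark 1 is -0.524. It starts between -1.45 and -0.75 (near mark 2). Turns freely at about 0.1 N m. When the bolt drops into its notch the dial stops dead: it no longer follows the hand and the torque climbs. Over 0.6 N m then overloads the bolt.
- mark11 (a point): Mark 11 on the housing's top, 46 mm from the dial's axis, next to mark 0 on its left (safe's +y). Turning left to here carries along a hidden second wheel and leaves its notch under the bolt. Stopping within 0.14 rad (8 degrees) of the mark is good; going further past spoils the setting, and only turning left moves that wheel within the dial's range.
- mark1 (a point): Mark 1 on the housing's top, 46 mm from the dial's axis, next to mark 0 on its right (safe's -y). Coming back right from 11, past mark 1, the dial's own notch meets the bolt somewhere between dial angles -0.56 and -1.36 (marks 1.1 to 2.6), different each time. It catches over about 0.1 rad. Turn at 0.3 rad/s or less there, so that the bolt has time to drop.
- mark0 (a point): Mark 0, the long thick mark on the housing's top, 46 mm from the dial's axis on the safe's far (+x) side.
- bolt_guide: Fixed guide on the deck between dial and cover, two steel cheeks 14 mm high; origin at (0, -10) mm in the safe's frame, at deck height. It carries the steel spring bolt, 12 mm wide, which slides in it along the safe's y. A spring of 3 N presses the bolt to the dial. With both notches under its nose it jumps 10 mm to the dial and frees the cover; until then it blocks it. Bolt and guide stand 20 N.
- cover (a joint): Travel of the cover in m: 0 shut, 0.100 fully open against its end stop. It slides along the safe's +x (away from the front); sliding friction 3 N.
- cover_grip (a point): Pinch point of the cover's grip, 130 mm above the bench; with the cover shut at (-90, 79.5) mm in the safe's frame. The grip is an upright black bar on the 135 x 118 x 6 mm steel cover plate, 50 mm long along the safe's y, 14 mm thick along x, foot 108 and top 142 mm above the bench. Pinch it from above, fingers closing along the safe's x.
- collet: Bystander: steel collet, 32 mm diameter, 16 mm high, on the deck's far right corner. Origin under its centre.
- ring_gauge: Bystander: dark steel ring, 34 mm diameter, 12 mm high, on the deck's near right corner. Origin under its centre.
- wrench: Bystander: steel wrench lying on the bench to the right. Origin under it.
- oil_bottle: Bystander: white bottle, 60 mm diameter, 160 mm high, on the bench to the left. Origin under its centre.
- blank: Bystander: aluminium cylinder, 50 mm diameter, 60 mm high, on the bench to the left. Origin under its centre.
- scriber_cup: Bystander: grey cup, 72 mm diameter, 90 mm high, on the bench to the right. Origin under its centre.

How it is judged:
On the way, in this order (a step that is already met when the one before it is completed fails the run):
1. the dial has been turned left to mark 11 (within 0.15 rad) (value of joint dial between 0.374 and 0.674 rad), for 0.2 s.
2. the dial has been turned back right to mark 1 or beyond (dial between -0.4 and -1.6 rad) (value of joint dial between -1.6 and -0.4 rad), for 0.2 s.
At the end, for the whole second after the job is handed in: The cover stands at least 92 mm open (of 100 mm) and at rest (value of joint cover above 0.092 m and velocity of joint cover between -0.005 and 0.005 m/s); the robot touches nothing.
It fails at once if more than 20 N bears on the bolt or its guide (dial or cover forced) (contact force between bolt_guide and anything else above 20 N).
It fails at once if the collet or the ring gauge on the safe is moved by more than 10 mm (distance of any of collet, ring_gauge from where it was at the start of the episode above 0.01 m).
It fails at once if another loose thing on the bench is moved by more than 15 mm (distance of any of wrench, oil_bottle, blank, scriber_cup from where it was at the start of the episode above 0.015 m).
It also fails if it takes over 72 s, if anything falls off the work surface, if the arm or the gripper's body presses on something with over 40 N, if the wrist force passes 120 N, or if a joint passes its speed limit or range.

## Robot

A 6-joint arm with a two-finger parallel gripper is mounted at the origin on the work surface. World frame = base frame: x ahead of the robot, y to its left, z up, the work surface at z = 0. Lengths are in m, angles in rad, forces in N, time in s.
With the tool pointing down it reaches from about 0.3 to 0.775 m from the base axis. Payload 14.6 kg.
Tool frame: the origin (TCP) lies at the very end of the fingers, on their centre line; the grasp point (between the pads) lies 19 mm behind it; z points along the fingers, y is the line along which they close (so a half turn about z gives the same grasp; the last joint's range is limited). The gripper opens to 94 mm and grips with 3 to 60 N. Pads are 16 mm wide; open, the fingers measure 119 mm over their backs; the gripper's body (75 mm by 177 mm) begins 78 mm behind the grasp point.
Start: joints at [-1.262, 0.3, 1.521, -0, 1.321, -0.067], TCP at [0.202, -0.512, 0.205] pointing down, gripper open.
Joint ranges: [-3.03, 3.03], [-0.79, 2.21], [0.23, 2.52], [-1.04, 4.18], [0, 3.07], [-2.55, 2.55]. Speed limits (rad/s): [2.22, 2.22, 2.57, 3.14, 3.14, 3.14].

## Interface

Orientations are given as [roll, pitch, yaw] about the fixed x, y, z axes, in that order (R = Rz(yaw) Ry(pitch) Rx(roll)).
In Python, from station import ctrl gives the robot as it stands.
- The arm moves only by the shell command python3 -m pendant 'ROWS' [OPENING] [FORCE]. ROWS is JSON, a list of rows, each a list of 2 entries, a list of its own where there are three numbers: the shift along the world's x, y, z in cm, then the turn about the world's z in rad. A call has 1 to 20 rows; each row shifts and turns the commanded pose from where the row before left it; what a row does not reach is not made up. A row lasts 1/12 s, in which the tool goes at most 41.7 mm and 7.16 degrees, less where a joint would pass 70% of its speed; a pose out of reach is approached as far as the arm can. A call is refused whole if a number of a shift passes 4.17 or a number of a turn 0.125, either way. A call with a gripper value outside its range is refused whole. OPENING is the opening, from 0 (shut) to 1 (fully open), set as the call begins (- or left out, the last holds). The fingers move at their own pace and stop on an object; FORCE is the grip in N (left out, the last holds). Time passes only in rows, so rows that do not move let the fingers close. It gives the time, the measured TCP pose, the force, the opening and the grip force at its end, in the units of the state.
- ctrl.get_obs(): the state, without advancing time (a new reading comes with each control period).
- ctrl.camera(name): name is "side" or "top"; returns a dict with "color" (384x512x3 uint8, red, green, blue), "intrinsics" (3x3 intrinsics, pixels), "camera_from_world" (4x4, takes a point from world to camera coordinates). Camera axes: x right, y down, z forward; pixel columns grow to the right and rows downward; lengths in m; the calibration is good to about 2 mm. A picture is of the moment at which its call begins. There is no depth.
- ctrl.hand_in(): hands the job in; it is judged then, once.
The state is a dict: "time_s": time; "qpos": joint angles; "joint_vel": joint speeds; "tau": joint torques, N m; "ee_pos": TCP position; "eef_rot": TCP orientation; "force": force on the tool from outside, world axes, zero at the start; "moment": the same for the moment, N m; "grip_width": finger opening in m; "grip_force": force on a finger pad.
Only numpy, scipy, OpenCV 4.12 (cv2) and the standard library are available. Lean on these libraries where they do the work, as an engineer would, in place of code of your own. Each camera call takes 0.05 s, during which the arm holds its last target. There are 200 camera calls.

## Working session

There is one attempt and no reset: what is moved stays moved. The work goes in short steps, Python scripts to look and compute and a shell command to move; the robot and the scene stay as the last step left them, time stands still between calls to the robot, and variables do not carry over. Pictures are saved under pics/ and viewed, at most 10 in all, crops included, and the job is handed in when it is done.

```bash
mkdir -p pics; ls; python3 - <<'E'
from station import ctrl
import cv2,numpy as np
o=ctrl.get_obs(); print(o)
for n in("top","side"):
    c=ctrl.camera(n); cv2.imwrite(f"pics/{n}0.png",c["color"][:,:,::-1]); print(n,c["intrinsics"],c["camera_from_world"])
    np.savez(f"{n}0.npz",**c)
E
```

```text
pics
{'time_s': 0.0, 'qpos': array([-1.26158627e+00,  3.00508990e-01,  1.52160319e+00,  1.09549132e-05,
        1.32072570e+00, -6.65914328e-02]), 'joint_vel': array([-0.00060004,  0.00112629, -0.00130447,  0.0010293 , -0.00102308,
       -0.00046378]), 'tau': array([-4.24727159e-04, -5.31798720e+01, -3.52741921e+01,  7.07237399e-02,
        2.42736196e-02, -1.09126056e-04]), 'ee_pos': array([ 0.201779  , -0.5113487 ,  0.20485621]), 'eef_rot': array([-3.14035090e+00, -9.34471019e-05,  3.75798713e-01]), 'force': array([-0.42355431, -0.26949573,  0.24769949]), 'moment': array([-0.00555539,  0.04499794,  0.05822957]), 'grip_force': 0.0, 'grip_width': 0.09351553990030881}
top [[447.21686513   0.         259.04454625]
 [  0.         447.21686513 192.12127901]
 [  0.           0.           1.        ]] [[ 0.00600464 -0.99997889  0.00248079  0.02107914]
 [-0.98720995 -0.00632316 -0.15930012  0.58705178]
 [ 0.15931245 -0.00149253 -0.98722708  1.38291924]
 [ 0.          0.          0.          1.        ]]
side [[468.54177527   0.         250.51812362]
 [  0.         468.54177527 200.87160305]
 [  0.           0.           1.        ]] [[-0.82910182 -0.55874614 -0.01982231  0.5055551 ]
 [-0.37559524  0.58289309 -0.72053026  0.29591945]
 [ 0.41414779 -0.58994778 -0.69314011  1.13385859]
 [ 0.          0.          0.          1.        ]]
```

```bash
python3 - <<'E'
import cv2
a=cv2.imread("pics/top0.png");
cv2.imwrite("pics/top0b.png",cv2.resize(a,(800,600),interpolation=cv2.INTER_CUBIC))
a=cv2.imread("pics/side0.png")
cv2.imwrite("pics/side0b.png",cv2.resize(a,(800,600),interpolation=cv2.INTER_CUBIC))
E
```

```text
(no output)
```

View pics/top0b.png

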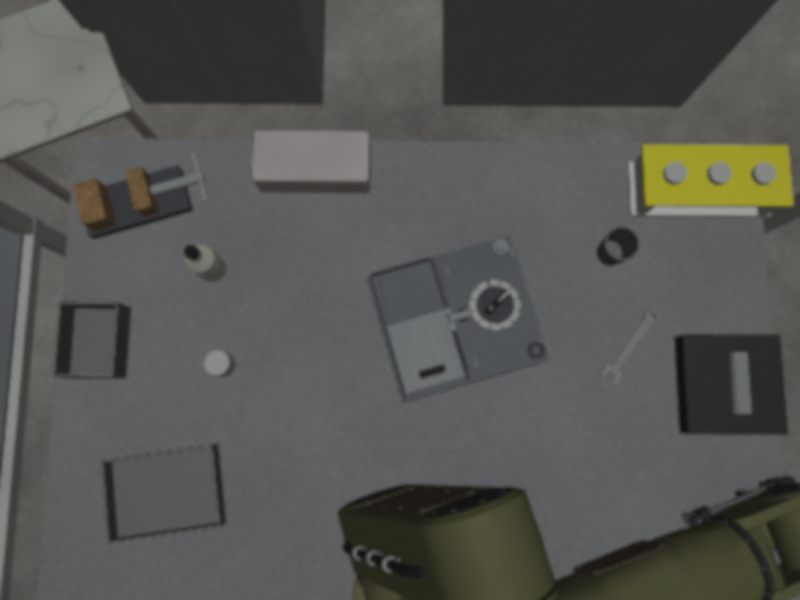

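View pics/side0b.png

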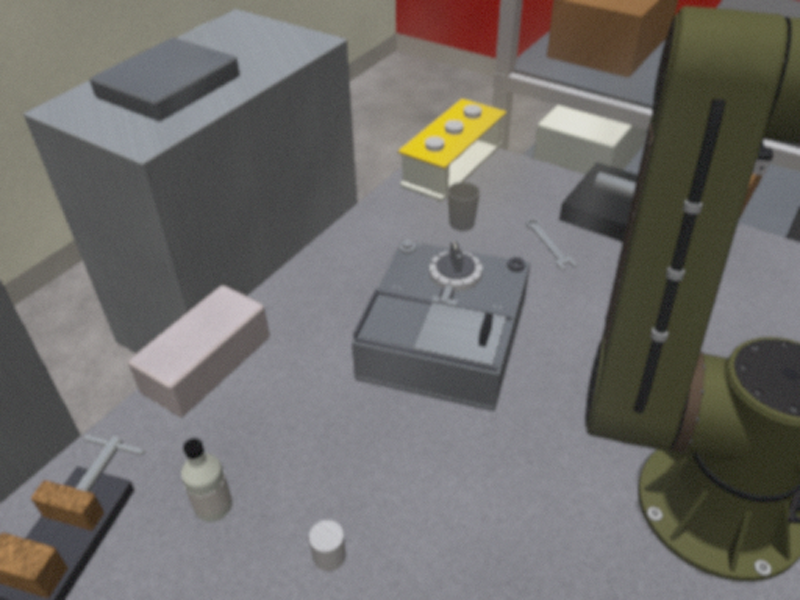

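The top view shows the safe with its dial at about (317,195) px and cover grip at (276,237) in native pixels. The pointer end is to the upper right, and the safe's yaw is about +15°. Both are also visible in the side view, at about (292,172) and (311,210) native. Next I'll measure them.

```bash
cat > h.py <<'E'
import cv2,numpy as np
def load(n,i=0): return dict(np.load(f"{n}{i}.npz"))
def ray(c,px):
    T=c["camera_from_world"];R=T[:3,:3];o=-R.T@T[:3,3]
    d=R.T@np.linalg.inv(c["intrinsics"])@np.array([px[0],px[1],1.]);return o,d/np.linalg.norm(d)
def onz(c,px,z):
    o,d=ray(c,px);return o+d*(z-o[2])/d[2]
def tri(c1,p1,c2,p2):
    A=[];b=[]
    for c,p in((c1,p1),(c2,p2)):
        o,d=ray(c,p);P=np.eye(3)-np.outer(d,d);A.append(P);b.append(P@o)
    x=np.linalg.lstsq(np.vstack(A),np.hstack(b),rcond=None)[0]
    return x,[np.linalg.norm(A[i]@x-b[i]) for i in(0,1)]
def proj(c,X):
    v=c["camera_from_world"]@np.append(X,1);u=c["intrinsics"]@v[:3];return u[:2]/u[2]
E
python3 - <<'E'
from h import *
t,s=load("top"),load("side")
ct=t["color"][145:265,225:360,::-1]; cs=s["color"][145:265,215:350,::-1]
m=np.hstack([cv2.resize(x,None,fx=2.95,fy=2.95,interpolation=cv2.INTER_CUBIC) for x in(ct,cs)])
cv2.imwrite("pics/crop.png",cv2.convertScaleAbs(m,alpha=1.5))
C={}
for n,c,(x0,y0,x1,y1),g in(("top",t,(297,175,338,216),(262,228,292,248)),("side",s,(270,152,314,188),(300,195,320,225))):
    gr=cv2.cvtColor(c["color"],cv2.COLOR_RGB2GRAY)
    w=gr[y0:y1,x0:x1]; th=np.percentile(w,99)*.5+np.percentile(w,20)*.5
    cs=cv2.findContours((w>th).astype('u1'),0,1)[0]
    k=max(cs,key=lambda k:cv2.boundingRect(k)[2]*cv2.boundingRect(k)[3])
    e=cv2.fitEllipse(cv2.convexHull(k)); print(n,"ring",th,e[0][0]+x0,e[0][1]+y0,e[1:])
    w=gr[g[1]:g[3],g[0]:g[2]]; th=(float(w.min())+np.median(w))/2
    cs=cv2.findContours((w<th).astype('u1'),0,1)[0];k=max(cs,key=cv2.contourArea);e2=cv2.minAreaRect(k);M=cv2.moments(k)
    print("grip",th,M['m10']/M['m00']+g[0],M['m01']/M['m00']+g[1],cv2.boxPoints(e2)+g[:2])
    C[n]=((e[0][0]+x0,e[0][1]+y0),(M['m10']/M['m00']+g[0],M['m01']/M['m00']+g[1]))
for i in(0,1): print(tri(t,C["top"][i],s,C["side"][i]))
print(onz(t,C["top"][0],.118),onz(s,C["side"][0],.118),onz(t,C["top"][1],.135))
E
```

```text
top ring 100.5 315.3188648223877 195.08573150634766 ((31.960250854492188, 36.172210693359375), 81.62248229980469)
grip 71.0 276.2083333333333 237.30769230769232 [[267.98113489 237.43395901]
 [283.43396187 233.01886654]
 [284.60377312 237.11320591]
 [269.15094566 241.52829838]]
side ring 142.5 291.35114097595215 170.90130233764648 ((22.363861083984375, 33.238128662109375), 91.39118957519531)
grip 89.5 310.5 210.10344827586206 [[304.79816628 219.33945084]
 [310.8807354  199.06422091]
 [316.38532257 200.71559715]
 [310.30275345 220.99082756]]
(array([ 0.56475697, -0.14676349,  0.1198923 ]), [np.float64(0.0025880386308851804), np.float64(0.0025880386308850287)])
(array([ 0.43632885, -0.02778786,  0.12727798]), [np.float64(0.0023032427697747826), np.float64(0.002303242769775019)])
[ 0.56743962 -0.14598395  0.118     ] [ 0.56334172 -0.14954862  0.118     ] [ 0.43799914 -0.02659627  0.135     ]
```

View pics/crop.png

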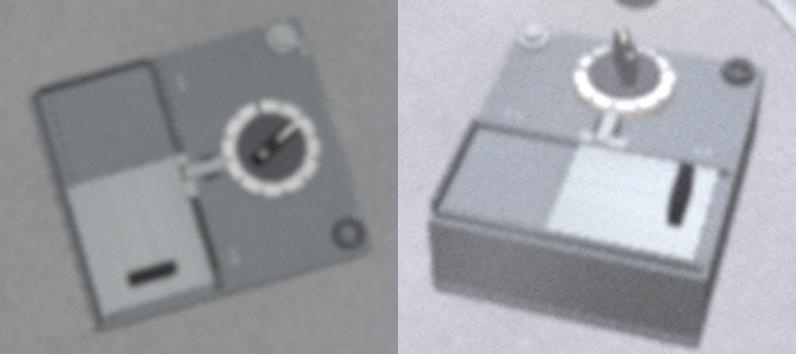

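The crop shows the ring, bolt, cover and grip clearly. The bolt nose touches the ring and biases its hull in the top view, so I'll refine the ring, the yaw and the pointer line.

```bash
python3 - <<'E'
from h import *
t,s=load("top"),load("side")
C={}
for n,c,(x0,y0,x1,y1) in(("top",t,(298,176,336,214)),("side",s,(272,154,312,188))):
    gr=cv2.GaussianBlur(cv2.cvtColor(c["color"],cv2.COLOR_RGB2GRAY),(0,0),.5)
    w=cv2.resize(gr[y0:y1,x0:x1],None,fx=4,fy=4,interpolation=cv2.INTER_CUBIC)
    for th in((120,130,140) if n=="top" else(160,175,190)):
        m=(w>th).astype('u1');cs=cv2.findContours(m,0,1)[0]
        P=np.vstack([k for k in cs if cv2.contourArea(k)>15]);h=cv2.convexHull(P).reshape(-1,2)
        f=(h+.5)/4-.5+(x0,y0)
        dirb=np.array([-1,.27]) if n=="top" else np.array([-.25,1.])
        d=f-f.mean(0);cosb=(d@dirb)/np.linalg.norm(d,axis=1)/np.linalg.norm(dirb)
        q=f[cosb<.85]
        e=cv2.fitEllipse(q.astype('f4').reshape(-1,1,2));print(n,th,len(q),np.round(e[0],2),np.round(e[1],2))
        if th in(130,175): C[n]=e[0]
D,err=tri(t,C["top"],s,C["side"]);print("dial",D,err)
# grip ends subpixel
g=(262,226,292,250)
gr=cv2.cvtColor(t["color"],cv2.COLOR_RGB2GRAY).astype('f4')
w=255-gr[g[1]:g[3],g[0]:g[2]];med=np.median(gr[230:246,264:290]);W=np.clip(med-15-(255-w),0,None);W[:, :2]=0
ys,xs=np.mgrid[g[1]:g[3],g[0]:g[2]]
k=W>20
p=np.c_[xs[k],ys[k]].astype(float);wt=W[k];mu=np.average(p,axis=0,weights=wt);cv=np.cov(p.T,aweights=wt);ev,V=np.linalg.eigh(cv);d=V[:,1];
a,b=onz(t,mu-d*8,.14),onz(t,mu+d*8,.14);v=a-b if a[1]>b[1] else b-a
print("grip top",mu,ev,onz(t,mu,.135),"yaw deg",np.degrees(np.arctan2(-v[0],v[1])))
G,err=tri(t,mu,s,(310.5,210.1));print("grip",G,err)
v=G-D;print("yaw from dial-grip",np.degrees(np.arctan2(v[1],v[0])-np.arctan2(154.5,-90)),np.hypot(v[0],v[1]))
# pointer white line in top view
x0,y0=304,182;w=gr[y0:208,x0:330];ys,xs=np.mgrid[y0:208,x0:330]
ax=proj(t,[D[0],D[1],.1585]);print("axis px at bar top",ax,proj(t,[D[0],D[1],.118]))
c0=proj(t,[D[0],D[1],.1245]);r=np.hypot(xs-c0[0],ys-c0[1])
print(np.round(w).astype(int)[4:22,4:24])
k=(r<11.5)&(w>85);p=np.c_[xs[k],ys[k]].astype(float);print(k.sum(),p.mean(0))
vx,vy,_,_=cv2.fitLine(p.astype('f4'),2,0,.01,.01).ravel()
A=onz(t,p.mean(0),.1585);B=onz(t,p.mean(0)+np.array([vx,vy])*5,.1585);v=B-A
print("line dir deg",np.degrees(np.arctan2(v[1],v[0])),"axis->centroid",np.degrees(np.arctan2(A[1]-D[1],A[0]-D[0])))
E
```

```text
top 120 29 [316.24 194.72] [30.57 31.54]
top 130 18 [315.85 194.86] [28.56 29.82]Traceback (most recent call last):
  File "<stdin>", line 9, in <module>
    return _nx.concatenate(arrs, 0, dtype=dtype, casting=casting)
           ~~~~~~~~~~~~~~~^^^^^^^^^^^^^^^^^^^^^^^^^^^^^^^^^^^^^^^
ValueError: need at least one array to concatenate
```

```bash
cat > m.py <<'E'
from h import *
t,s=load("top"),load("side")
C={}
for n,c,(x0,y0,x1,y1) in(("top",t,(298,176,336,214)),("side",s,(272,154,312,188))):
    gr=cv2.GaussianBlur(cv2.cvtColor(c["color"],cv2.COLOR_RGB2GRAY),(0,0),.5)
    w=cv2.resize(gr[y0:y1,x0:x1],None,fx=4,fy=4,interpolation=cv2.INTER_CUBIC)
    for th in((105,112,120) if n=="top" else(135,145,155,165)):
        m=(w>th).astype('u1');cs=cv2.findContours(m,0,1)[0]
        P=np.vstack([k for k in cs if cv2.contourArea(k)>15]);h=cv2.convexHull(P).reshape(-1,2)
        f=(h+.5)/4-.5+(x0,y0)
        dirb=np.array([-1,.27]) if n=="top" else np.array([-.25,1.])
        ctr=np.array([316.2,194.8]) if n=="top" else np.array([291.8,171.1])
        d=f-ctr;cosb=(d@dirb)/np.linalg.norm(d,axis=1)/np.linalg.norm(dirb)
        q=f[cosb<.85]
        e=cv2.fitEllipse(q.astype('f4').reshape(-1,1,2));print(n,th,len(q),np.round(e[0],2),np.round(e[1],2))
        if th in(112,145): C[n]=e[0]
D,err=tri(t,C["top"],s,C["side"]);print("dial",D,err)
g=(264,228,290,247)
gr=cv2.cvtColor(t["color"],cv2.COLOR_RGB2GRAY).astype('f4')
w=gr[g[1]:g[3],g[0]:g[2]];W=np.clip(np.median(w)-15-w,0,None)
ys,xs=np.mgrid[g[1]:g[3],g[0]:g[2]]
k=W>20
p=np.c_[xs[k],ys[k]].astype(float);wt=W[k];mu=np.average(p,axis=0,weights=wt);cv=np.cov(p.T,aweights=wt);ev,V=np.linalg.eigh(cv);d=V[:,1]
a,b=onz(t,mu-d*8,.14),onz(t,mu+d*8,.14);v=a-b if a[1]>b[1] else b-a
print("grip top",mu,ev,onz(t,mu,.135),"yaw deg",np.degrees(np.arctan2(-v[0],v[1])))
G,err=tri(t,mu,s,(310.5,210.1));print("grip",G,err)
v=G-D;print("yaw from dial-grip",np.degrees(np.arctan2(v[1],v[0])-np.arctan2(154.5,-90)),np.hypot(v[0],v[1]))
x0,y0=304,182;w=gr[y0:208,x0:330];ys,xs=np.mgrid[y0:208,x0:330]
print("axis px at bar top",proj(t,[D[0],D[1],.1585]))
c0=proj(t,[D[0],D[1],.1245]);r=np.hypot(xs-c0[0],ys-c0[1])
print(np.round(w).astype(int)[2:22,2:24])
k=(r<12)&(w>85);p=np.c_[xs[k],ys[k]].astype(float);print(k.sum(),p.mean(0))
vx,vy,_,_=cv2.fitLine(p.astype('f4'),2,0,.01,.01).ravel()
A=onz(t,p.mean(0),.1585);B=onz(t,p.mean(0)+np.array([vx,vy])*5,.1585);v=B-A
print("line dir deg",np.degrees(np.arctan2(v[1],v[0])),"axis->centroid",np.degrees(np.arctan2(A[1]-D[1],A[0]-D[0])))
E
python3 m.py
```

```text
top 105 34 [316.33 194.73] [32.24 33.3 ]
top 112 33 [316.3  194.74] [31.46 32.53]
top 120 29 [316.24 194.72] [30.57 31.54]
side 135 12 [292.7  163.13] [36.99 44.81]
side 145 22 [291.25 171.01] [21.83 34.03]
side 155 27 [291.25 171.04] [21.15 33.13]
side 165 17 [291.33 171.54] [19.18 32.03]
dial [ 0.56664997 -0.15015534  0.11612306] [np.float64(0.002352388797025484), np.float64(0.0023523887970259482)]
grip top [276.12815126 237.31962785] [ 1.4261127  19.87951958] [ 0.43796258 -0.02635968  0.135     ] yaw deg 16.736347526429732
grip [ 0.43625057 -0.02754997  0.12753979] [np.float64(0.002331219865697114), np.float64(0.002331219865698072)]
yaw from dial-grip 16.54264920695707 0.1789862677289675
axis px at bar top [318.48150862 193.25878463]
[[126 133 132 123 109  91  78  68  63  65  65  66  67  72  81  89  98 110
  121 122 117 109]
 [127 129 122 106  87  71  62  58  57  58  56  57  57  59  62  67  74  89
  108 119 121 122]
 [129 121 105  85  68  59  58  55  55  55  56  55  57  56  55  54  63  82
  103 119 126 129]
 [124 107  85  67  58  57  57  57  56  55  56  56  54  54  52  60  76  94

[... 906 characters left out ...]
 49  54  55  57  55  56
   57  56  59  68]
 [ 74  59  57  50  38  33  41  55  61  55  47  49  54  56  55  55  57  57
   57  56  59  73]
 [ 84  66  57  52  41  33  28  39  44  48  51  54  55  57  57  56  57  58
   57  57  62  79]
 [ 98  73  61  55  49  41  33  37  45  49  54  55  56  56  55  57  58  57
   58  60  68  88]
 [111  85  68  59  54  50  47  47  50  53  55  55  57  57  57  58  58  57
   59  67  81 102]
 [122 102  82  66  60  56  54  54  56  56  57  57  57  58  55  58  58  59
   66  81 100 116]
 [130 118 100  81  69  60  58  58  57  56  56  56  57  58  58  58  61  67
   80  99 115 124]]
44 [322.13636364 195.90909091]
line dir deg -22.270838190697248 axis->centroid -126.34846773642023
```

Both checks agree: the dial-to-grip distance is 179.0 mm (178.8 nominal), and the yaw comes out at 16.5° and 16.7°. The dial axis is at (0.5666, -0.150) and the cover grip at (0.437, -0.027). The pointer's world yaw is about -46°, so the dial is at about -1.09. Next I'll move above the dial with yaw -0.80.

```bash
python3 -m pendant '[[[2.6,2.58,0],-0.084],[[2.6,2.58,0],-0.084],[[2.6,2.58,0],-0.084],[[2.6,2.58,0],-0.084],[[2.6,2.58,0],-0.084],[[2.6,2.58,0],-0.084],[[2.6,2.58,0],-0.084],[[2.6,2.58,0],-0.084],[[2.6,2.58,0],-0.084],[[2.6,2.58,0],-0.084],[[2.6,2.58,0],-0.084],[[2.6,2.58,0],-0.084],[[2.6,2.58,0],-0.084],[[2.6,2.58,0],-0.084],[[0,0,0],0],[[0,0,0],0],[[0,0,0],0]]' 1 15
python3 - <<'E'
from station import ctrl
import cv2,numpy as np
o=ctrl.get_obs();print(o["ee_pos"],o["eef_rot"],o["qpos"],o["force"],o["moment"])
c=ctrl.camera("top");s=ctrl.camera("side")
f=lambda a:cv2.resize(a,None,fx=2.9,fy=2.9,interpolation=cv2.INTER_CUBIC)
m=np.hstack([f(c["color"][120:280,250:385,::-1]),f(s["color"][90:250,225:360,::-1])])
cv2.imwrite("pics/above.png",cv2.convertScaleAbs(m,alpha=1.5))
E
```

```text
time_s: 1.52
ee_pos: [0.5654, -0.1506, 0.205]
eef_rot: [3.141, 0.001, -0.799]
force: [-0.4, -0.8, -0.4]
grip_width: 0.094
grip_force: 0.0
[ 0.56544507 -0.15059094  0.20498276] [ 3.14101957e+00  7.86462241e-04 -7.98917547e-01] [-3.22800814e-01  3.79484740e-01  1.41606283e+00 -1.52691446e-04
  1.34700674e+00  2.04694679e+00] [-0.44265371 -0.77504055 -0.36853209] [0.06478521 0.04557836 0.05066445]
```

View pics/above.png

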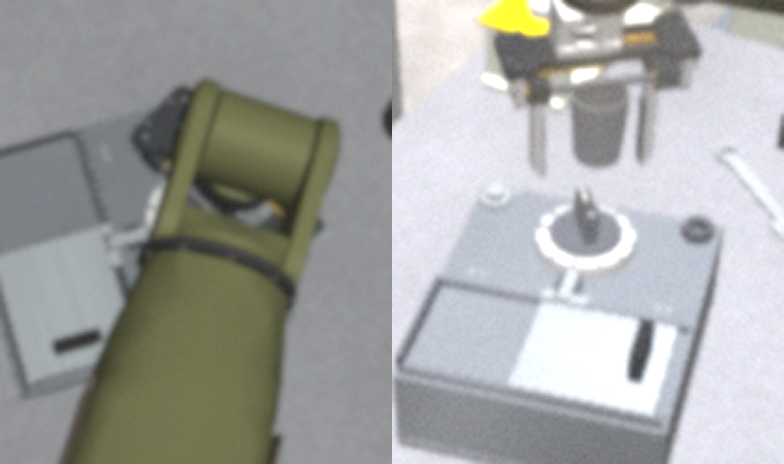

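In the side view the open fingers straddle the bar, which is centred between them. Next: descend, then close.

```bash
python3 -m pendant '[[[0.1,0.05,-2],0],[[0,0,-2],0],[[0,0,-2],0],[[0,0,-1.2],0],[[0,0,-0.4],0],[[0,0,0],0],[[0,0,0],0]]'
python3 -m pendant '[[[0,0,0],0],[[0,0,0],0],[[0,0,0],0],[[0,0,0],0],[[0,0,0],0],[[0,0,0],0],[[0,0,0],0],[[0,0,0],0],[[0,0,0],0],[[0,0,0],0],[[0,0,0],0],[[0,0,0],0]]' 0 15
python3 -c "
from station import ctrl;o=ctrl.get_obs();print(o['moment'],o['qpos'])"
```

```text
time_s: 2.2
ee_pos: [0.5671, -0.1503, 0.1304]
eef_rot: [-3.141, -0.001, -0.801]
force: [0.4, 0.8, 0.6]
grip_width: 0.0939
grip_force: 0.0
time_s: 3.2
ee_pos: [0.5669, -0.1499, 0.1294]
eef_rot: [-3.142, -0.0, -0.8]
force: [0.2, -0.1, 0.6]
grip_width: 0.0175
grip_force: 0.0
[ 0.07763662  0.04241418 -0.0413434 ] [-3.20995856e-01  4.49673583e-01  1.49909583e+00  2.85486318e-06
  1.19281278e+00  2.04998129e+00]
```

```bash
python3 -m pendant '[[[0,0,0],0],[[0,0,0],0],[[0,0,0],0],[[0,0,0],0],[[0,0,0],0]]' 0 15
python3 -c "
from station import ctrl;o=ctrl.get_obs();print(o['moment'],o['eef_rot'])"
```

```text
time_s: 3.62
ee_pos: [0.5663, -0.1505, 0.1295]
eef_rot: [3.14, 0.0, -0.8]
force: [-4.8, -4.0, 2.5]
grip_width: 0.0142
grip_force: 15.0
[-0.61024895  0.81212219  0.0822364 ] [ 3.14018709e+00  2.27256113e-04 -8.00440494e-01]
```

The grasp is good: width 14.2 mm at 15 N. The dial should be at about yaw - 0.29 = -1.09. Now turn left by 1.4, then check.

```bash
python3 -m pendant '[[[-0.1,-0.08,0],0.05],[[0,0,0],0.1],[[0,0,0],0.1],[[0,0,0],0.1],[[0,0,0],0.1],[[0,0,0],0.1],[[0,0,0],0.1],[[0,0,0],0.1],[[0,0,0],0.1],[[0,0,0],0.1],[[0,0,0],0.1],[[0,0,0],0.1],[[0,0,0],0.1],[[0,0,0],0.1],[[0,0,0],0.05],[[0,0,0],0],[[0,0,0],0]]'
python3 - <<'E'
from station import ctrl
import cv2,numpy as np
o=ctrl.get_obs();print(o["moment"],o["qpos"])
c=ctrl.camera("top");s=ctrl.camera("side");np.savez("side1.npz",**s)
f=lambda a:cv2.resize(a,None,fx=5.5,fy=5.5,interpolation=cv2.INTER_CUBIC)
m=f(s["color"][135:215,235:365,::-1])
cv2.imwrite("pics/turn1.png",cv2.convertScaleAbs(m,alpha=1.5))
E
```

```text
time_s: 5.03
ee_pos: [0.5662, -0.1511, 0.1295]
eef_rot: [3.14, -0.0, 0.598]
force: [5.0, -4.9, -2.6]
grip_width: 0.0141
grip_force: 15.0
[-0.70123778 -0.74347386  0.16582106] [-3.23127825e-01  4.48249764e-01  1.50109652e+00 -5.03602398e-04
  1.19107045e+00  6.49766644e-01]
```

View pics/turn1.png

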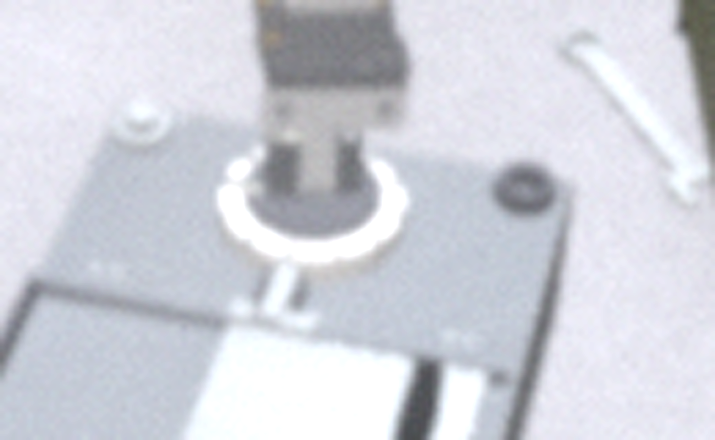

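The dial turned with the hand: the white disc-edge mark now sits at the left at crop (250,185), i.e. native (280.5,168.6). I'll check that angle and the remaining turn.

```bash
python3 - <<'E'
from h import *
s=load("side",1);D=np.array([.5666,-.150]);
for z in(.1245,):
    p=onz(s,(280.5,168.6),z)[:2]-D; print(p,np.hypot(*p),np.arctan2(p[1],p[0]))
for a in(.5,.6,.7): print(a,proj(s,[D[0]+.037*np.cos(a),D[1]+.037*np.sin(a),.1245]))
E
python3 -m pendant '[[[0,0,0],0.07],[[0,0,0],0.07],[[0,0,0],0.05],[[0,0,0],0.02],[[0,0,0],0],[[0,0,0],0],[[0,0,0],0],[[0,0,0],0]]'
```

```text
[0.02504579 0.01533475] 0.029367428040081845 0.5493916635625951
0.5 [277.90603012 168.16569235]
0.6 [277.90485271 168.97843604]
0.7 [278.0302929  169.79184524]
time_s: 5.8
ee_pos: [0.5663, -0.1512, 0.1295]
eef_rot: [3.14, -0.0, 0.808]
force: [4.8, -4.9, -3.2]
grip_width: 0.0138
grip_force: 15.0
```

Dial at about 0.52 (mark 11) and held. Next, back right to just before mark 1.

```bash
python3 -m pendant '[[[0,0,0],-0.03],[[0,0,0],-0.06],[[0,0,0],-0.06],[[0,0,0],-0.06],[[0,0,0],-0.06],[[0,0,0],-0.06],[[0,0,0],-0.06],[[0,0,0],-0.06],[[0,0,0],-0.06],[[0,0,0],-0.06],[[0,0,0],-0.06],[[0,0,0],-0.06],[[0,0,0],-0.06],[[0,0,0],-0.06],[[0,0,0],-0.06],[[0,0,0],-0.06],[[0,0,0],-0.03],[[0,0,0],0]]'
python3 -m pendant '[[[0,0,0],-0.02],[[0,0,0],-0.02],[[0,0,0],-0.02],[[0,0,0],-0.02]]'
python3 -c "
from station import ctrl;o=ctrl.get_obs();print(o['moment'],o['tau'],o['qpos'])"
```

```text
time_s: 7.3
ee_pos: [0.5661, -0.1508, 0.1295]
eef_rot: [3.141, -0.001, -0.154]
force: [4.0, -2.0, -1.2]
grip_width: 0.014
grip_force: 15.0
time_s: 7.63
ee_pos: [0.5661, -0.1508, 0.1295]
eef_rot: [3.142, -0.001, -0.232]
force: [5.5, -1.7, -2.5]
grip_width: 0.014
grip_force: 15.0
[-0.34723    -0.90252297  0.12923552] [  0.30998175 -60.85683346 -32.12994933   0.18639947   1.28404263
  -0.35719307] [-3.22846798e-01  4.48165072e-01  1.50123333e+00 -1.74757558e-05
  1.19154060e+00  1.47994036e+00]
```

```bash
cat > q.py <<'E'
from station import ctrl;o=ctrl.get_obs();print("mz",round(float(o['moment'][2]),3),"tau6",round(float(o['tau'][5]),3),"yaw",o['eef_rot'][2],"w",o['grip_width'])
E
python3 -m pendant '[[[0,0,0],-0.02],[[0,0,0],-0.02],[[0,0,0],-0.02]]'>/dev/null; python3 q.py
python3 -m pendant '[[[0,0,0],-0.02],[[0,0,0],-0.02],[[0,0,0],-0.02]]'>/dev/null; python3 q.py
```

```text
mz 0.183 tau6 -0.336 yaw -0.2920111688565743 w 0.013882501633838666
mz 0.21 tau6 -0.312 yaw -0.3519493028158376 w 0.014068676092437945
```

```bash
cat >> q.py <<'E'
import sys;sys.exit(o['moment'][2]>.3 or o['grip_width']>.0147)
E
python3 -m pendant '[[[0,0,0],-0.02],[[0,0,0],-0.02]]'>/dev/null; python3 q.py &&
python3 -m pendant '[[[0,0,0],-0.02],[[0,0,0],-0.02]]'>/dev/null&& python3 q.py &&
python3 -m pendant '[[[0,0,0],-0.02],[[0,0,0],-0.02]]'>/dev/null&& python3 q.py &&
python3 -m pendant '[[[0,0,0],-0.02],[[0,0,0],-0.02]]'>/dev/null&& python3 q.py &&
python3 -m pendant '[[[0,0,0],-0.02],[[0,0,0],-0.02]]'>/dev/null&& python3 q.py &&
python3 -m pendant '[[[0,0,0],-0.02],[[0,0,0],-0.02]]'>/dev/null&& python3 q.py
```

```text
mz 0.135 tau6 -0.348 yaw -0.39190436579171695 w 0.013932180494783467
mz 0.138 tau6 -0.368 yaw -0.43202826519862225 w 0.013679238685925254
mz 0.196 tau6 -0.364 yaw -0.47194259181790454 w 0.01396470031968308
mz 0.135 tau6 -0.356 yaw -0.5119595734997677 w 0.013463524096375122
mz 0.118 tau6 -0.349 yaw -0.5519508948803236 w 0.013864270800364521
mz 0.095 tau6 -0.33 yaw -0.5919489304016472 w 0.013516420512233712
```

```bash

python3 -m pendant '[[[0,0,0],-0.02],[[0,0,0],-0.02]]'>/dev/null; python3 q.py &&
python3 -m pendant '[[[0,0,0],-0.02],[[0,0,0],-0.02]]'>/dev/null&& python3 q.py &&
python3 -m pendant '[[[0,0,0],-0.02],[[0,0,0],-0.02]]'>/dev/null&& python3 q.py &&
python3 -m pendant '[[[0,0,0],-0.02],[[0,0,0],-0.02]]'>/dev/null&& python3 q.py &&
python3 -m pendant '[[[0,0,0],-0.02],[[0,0,0],-0.02]]'>/dev/null&& python3 q.py &&
python3 -m pendant '[[[0,0,0],-0.02],[[0,0,0],-0.02]]'>/dev/null&& python3 q.py
```

```text
mz 0.136 tau6 -0.312 yaw -0.6318603969795475 w 0.01359529444779374
mz 0.133 tau6 -0.362 yaw -0.671873659399226 w 0.013727832065073364
mz 0.132 tau6 -0.394 yaw -0.7120367953201721 w 0.014228057213797317
mz 0.154 tau6 -0.379 yaw -0.7519868296496337 w 0.014188059195037349
mz 0.114 tau6 -0.403 yaw -0.7919259636272515 w 0.014418385730622306
mz 0.01 tau6 -0.512 yaw -0.8320720937495043 w 0.013828517127049798
```

```bash

python3 -m pendant '[[[0,0,0],0]]'>/dev/null; python3 q.py
python3 -m pendant '[[[0,0,0],-0.01]]'; python3 q.py
python3 -c "
from station import ctrl;import numpy as np;o=ctrl.get_obs();print(o['tau'],o['moment'])
s=ctrl.camera('side');np.savez('side2.npz',**s)
import cv2;a=s['color'][135:215,235:365,::-1];b=np.load('side1.npz')['color'][135:215,235:365,::-1]
cv2.imwrite('pics/c2.png',cv2.convertScaleAbs(cv2.resize(np.vstack([a[20:75],b[20:75]]),None,fx=5.4,fy=5.4,interpolation=cv2.INTER_CUBIC),alpha=1.3))"
```

```text
mz -0.059 tau6 0.355 yaw -0.8324889542658385 w 0.01361806173859903
time_s: 10.3
ee_pos: [0.5662, -0.1505, 0.1295]
eef_rot: [-3.141, -0.0, -0.841]
force: [6.1, -1.1, -4.2]
grip_width: 0.0139
grip_force: 15.0
mz 0.05 tau6 -0.319 yaw -0.8410949092460007 w 0.013871730799068083
[ -0.65388937 -61.01373196 -32.00724006  -0.35209528   1.43907767
  -0.31899098] [ 0.02731094 -1.10318279  0.04953732]
```

View pics/c2.png

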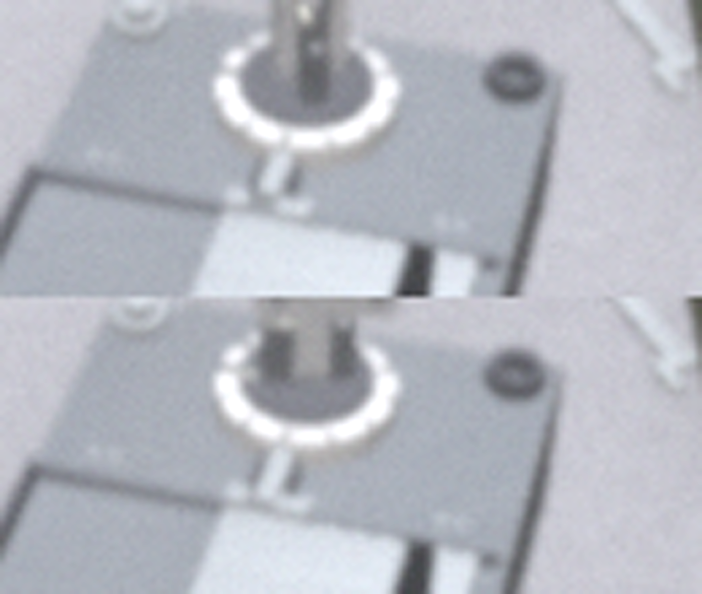

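The upper strip (now) seems to show the bolt pulled toward the dial compared with the lower one: the bolt end is at row 192 versus about 205. I'll check this numerically.

```bash
python3 - <<'E'
from h import *
th=np.radians(16.6);D=np.array([.5666,-.150])
for i in(0,1,2):
    c=load("side",i);g=cv2.cvtColor(c["color"],cv2.COLOR_RGB2GRAY).astype('f4');r=[]
    for y in range(-32,20,4):   # safe y
        v=np.array([0,(y+75)/1000]);p=D+np.array([-np.sin(th)*v[1],np.cos(th)*v[1]])
        u=proj(c,[*p,.110]);r.append(int(cv2.getRectSubPix(g,(1,1),tuple(map(float,u)))[0,0]))
    print(i,r)
E
```

```text
0 [139, 142, 145, 147, 147, 147, 146, 146, 147, 145, 144, 131, 119]
1 [159, 161, 166, 166, 166, 165, 166, 167, 167, 167, 163, 149, 136]
2 [159, 160, 165, 167, 167, 169, 168, 167, 163, 148, 130, 125, 127]
```

The bolt end has moved from safe y ≈ +12 to +2 mm. That is the full 10 mm drop, so I stop turning. Release, lift, and go over to the cover grip.

```bash
python3 -m pendant '[[[0,0,0],0],[[0,0,0],0],[[0,0,0],0],[[0,0,0],0],[[0,0,0],0],[[0,0,0],0],[[0,0,0],0],[[0,0,0],0],[[0,0,2],0],[[0,0,2],0],[[0,0,2],0],[[0,0,1.5],0]]' 1
python3 -m pendant '[[[-1,0.95,0],0.11],[[-1,0.95,0],0.11],[[-1,0.95,0],0.11],[[-1,0.95,0],0.11],[[-1,0.95,0],0.11],[[-1,0.95,0],0.11],[[-1,0.95,0],0.11],[[-1,0.95,0],0.11],[[-1,0.95,0],0.11],[[-1,0.95,0],0.11],[[-1,0.95,0],0.11],[[-1,0.95,0],0.11],[[-1,0.9,0],0.11],[[0,0,0],0.11],[[0,0,0],0.11],[[0,0,0],0.11],[[0,0,0],0.11],[[0,0,0],0.11]]' 
python3 -m pendant '[[[0,0,0],0.12],[[0,0,0],0.12],[[0,0,0],0.12],[[0,0,0],0.12],[[0,0,0],0.12],[[0,0,0],0.12],[[0,0,0],0],[[0,0,0],0],[[0,0,0],0]]'
python3 - <<'E'
from station import ctrl
from h import *
c=ctrl.camera("top");s=ctrl.camera("side");np.savez("side3.npz",**s)
f=lambda a:cv2.resize(a,None,fx=3.5,fy=3.5,interpolation=cv2.INTER_CUBIC)
cv2.imwrite("pics/cov.png",cv2.convertScaleAbs(f(s["color"][90:250,220:400,::-1]),alpha=1.4))
E
```

```text
time_s: 11.35
ee_pos: [0.5661, -0.1508, 0.2062]
eef_rot: [-3.141, -0.001, -0.84]
force: [-0.0, -0.1, -0.0]
grip_width: 0.0902
grip_force: 0.0
time_s: 12.85
ee_pos: [0.4358, -0.0277, 0.2046]
eef_rot: [3.141, -0.0, 1.145]
force: [-0.5, -0.1, -0.3]
grip_width: 0.0939
grip_force: 0.0
time_s: 13.6
ee_pos: [0.4358, -0.0277, 0.2045]
eef_rot: [3.142, 0.0, 1.856]
force: [0.2, -0.1, 0.5]
grip_width: 0.094
grip_force: 0.0
```

View pics/cov.png

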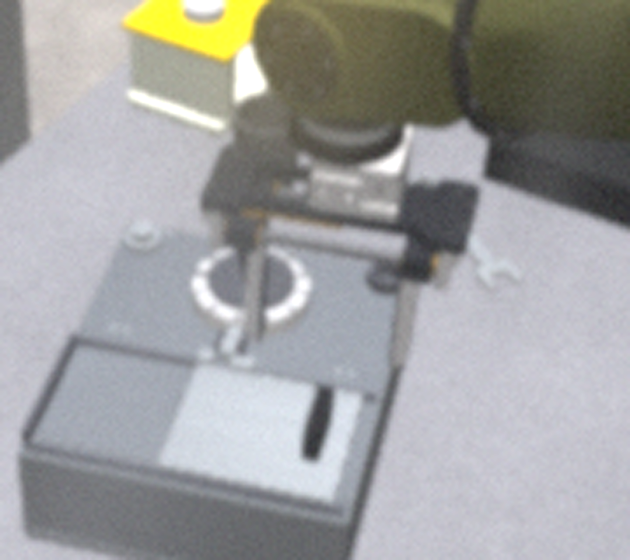

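The fingers line up along the safe's x above the grip, and the bolt is clear of the cover. Descend and close.

```bash
python3 -m pendant '[[[0.1,0,-2],0],[[0,0,-2],0],[[0,0,-2],0],[[0,0,-1.8],0],[[0,0,-0.9],0],[[0,0,-0.4],0],[[0,0,0],0],[[0,0,0],0]]'
python3 -m pendant '[[[0,0,0],0],[[0,0,0],0],[[0,0,0],0],[[0,0,0],0],[[0,0,0],0],[[0,0,0],0],[[0,0,0],0],[[0,0,0],0],[[0,0,0],0],[[0,0,0],0],[[0,0,0],0],[[0,0,0],0],[[0,0,0],0],[[0,0,0],0],[[0,0,0],0],[[0,0,0],0]]' 0 15
```

```text
time_s: 14.37
ee_pos: [0.4373, -0.0278, 0.1142]
eef_rot: [3.141, 0.0, 1.859]
force: [0.0, 0.0, 0.9]
grip_width: 0.0941
grip_force: 0.0
time_s: 15.7
ee_pos: [0.4368, -0.0277, 0.1134]
eef_rot: [-3.141, 0.0, 1.86]
force: [-1.7, 0.0, 0.5]
grip_width: 0.0136
grip_force: 15.0
```

Gripped at 13.6 mm. A gentle first pull along the safe's +x, watching the force.

```bash
python3 -m pendant '[[[0.1,0.03,0],0],[[0.2,0.06,0],0],[[0.2,0.06,0],0]]'
python3 -m pendant '[[[0.25,0.07,0],0],[[0.3,0.09,0],0],[[0.3,0.09,0],0]]'
```

```text
time_s: 15.95
ee_pos: [0.4419, -0.0262, 0.1134]
eef_rot: [-3.141, -0.0, 1.86]
force: [-2.8, -1.0, 1.2]
grip_width: 0.0139
grip_force: 15.0
time_s: 16.2
ee_pos: [0.4506, -0.0236, 0.1134]
eef_rot: [-3.141, -0.0, 1.86]
force: [-3.1, -1.4, 1.2]
grip_width: 0.0138
grip_force: 15.0
```

```bash
python3 -m pendant '[[[0.48,0.143,0],0],[[0.48,0.143,0],0],[[0.48,0.143,0],0],[[0.48,0.143,0],0],[[0.48,0.143,0],0],[[0.48,0.143,0],0],[[0.48,0.143,0],0],[[0.48,0.143,0],0],[[0.48,0.143,0],0],[[0.48,0.143,0],0],[[0.48,0.143,0],0],[[0.48,0.143,0],0],[[0.48,0.143,0],0],[[0.48,0.143,0],0],[[0.48,0.143,0],0],[[0.48,0.143,0],0]]'
python3 -m pendant '[[[0.2,0.06,0],0],[[0.1,0.03,0],0],[[0.05,0.015,0],0],[[0,0,0],0]]'
```

```text
time_s: 17.53
ee_pos: [0.5277, -0.0007, 0.1135]
eef_rot: [3.142, 0.0, 1.86]
force: [-3.6, -3.6, 3.0]
grip_width: 0.0136
grip_force: 15.0
time_s: 17.87
ee_pos: [0.5308, 0.0002, 0.1134]
eef_rot: [3.141, 0.0, 1.86]
force: [0.3, -3.5, -0.0]
grip_width: 0.0139
grip_force: 15.0
```

98 mm travelled; now a small step to feel the end stop.

```bash
python3 -m pendant '[[[0.1,0.03,0],0],[[0.05,0.015,0],0],[[0.05,0.015,0],0]]'
python3 -m pendant '[[[0,0,0],0],[[0,0,0],0],[[0,0,0],0],[[0,0,0],0],[[0,0,0],0],[[0,0,0],0],[[0,0,0],0],[[0,0,0],0],[[0,0,2],0],[[0,0,2],0],[[0,0,2],0],[[0,0,2],0],[[0,0,2],0],[[0,0,0],0],[[0,0,0],0]]' 1
python3 - <<'E'
from station import ctrl
from h import *
s=ctrl.camera("side")
f=lambda a:cv2.resize(a,None,fx=3.5,fy=3.5,interpolation=cv2.INTER_CUBIC)
cv2.imwrite("pics/end.png",cv2.convertScaleAbs(f(s["color"][90:250,220:400,::-1]),alpha=1.4))
th=np.radians(16.6)
p=np.array([.4363+.1*np.cos(th),-.0275+.1*np.sin(th),.142]);print((proj(s,p)-[220,90])*3.5)
E
```

```text
time_s: 18.12
ee_pos: [0.5321, 0.0006, 0.1135]
eef_rot: [-3.14, -0.0, 1.86]
force: [-9.6, -6.5, 6.0]
grip_width: 0.0138
grip_force: 15.0
time_s: 19.37
ee_pos: [0.5329, 0.0008, 0.214]
eef_rot: [3.14, 0.001, 1.86]
force: [0.5, 0.3, -1.0]
grip_width: 0.0939
grip_force: 0.0
[186.44625227 380.68304195]
```

View pics/end.png

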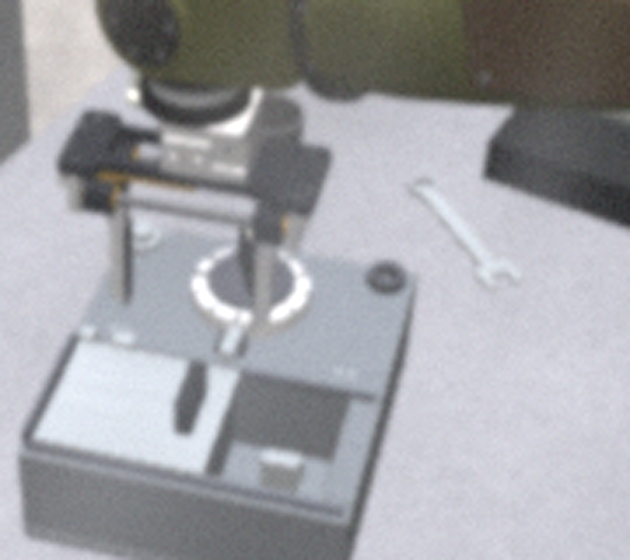

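The cover stands fully open with its grip at crop (190,395), the well is exposed, and the gripper is clear above. Hand in.

```bash
python3 -c "
from station import ctrl;print(ctrl.hand_in())"
```

```text
the job is handed in; nothing more can be done
None
```

The safe is unlocked and its cover slid fully open to the end stop, the gripper is clear, and the job is handed in at about 19 s; the hand-in gave no verdict, so I can't confirm the judged result.

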